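Draw the tack hammer out from under the footboard and hold it clear

ROBOT

A 6-joint arm with a two-finger parallel gripper is mounted at the origin on the work surface. World frame = base frame: x ahead of the robot, y to its left, z up, the work surface at z = 0. Lengths are in m, angles in degrees, forces in N, time in s.
With the tool pointing down it reaches from about 0.25 to 0.775 m from the base axis. Payload 4 kg.
Tool frame: the origin (TCP) lies on the centre line of the jaws, within the pads' length; the fingertips stand 11 mm ahead of it and the grasp point (between the pads) lies 8 mm behind it; z points along the fingers, y is the line along which they close (so a half turn about z gives the same grasp; the last joint's range is limited). The gripper opens to 85 mm and grips with 20 to 120 N. Pads are 22 mm wide; open, the fingers measure 114 mm over their backs; the gripper's body (76 mm by 85 mm) begins 54 mm behind the grasp point. The pads swing forward as they close: fully open they stand 13 mm farther back than shut.
Start: joints at [69.895, 4.996, 78.535, -0, 96.463, -5.907], TCP at [0.135, 0.533, 0.242] pointing down, gripper open.
Joint ranges: [-177.83, 177.83], [-43.37, 116.18], [15.69, 146.23], [-61.86, 241.86], [9.47, 152.12], [-147.06, 147.06]. Speed limits (degrees/s): [159.86, 159.86, 180, 180, 180, 180].

INTERFACE

Orientations are given as a 3x3 rotation matrix whose columns are the frame's x, y, z axes.
In Python, from plant import * gives the robot as it stands.
- The arm moves only by the tool step_arm, never from a script. Its argument "commands" is a list that holds one entry, the list of rows, each a list of 7 numbers: the shift along the tool's x, y, z in mm, then the turn, a rotation vector about the tool's x, y, z in degrees, then the opening, from 0 (shut) to 1 (fully open). In form: [[[x, y, z, wx, wy, wz, gripper], ...]]. A call has 1 to 10 rows; each row is the pose to reach, as a shift and turn from the pose commanded when the call began, along the tool's axes at that moment; what a row does not reach only later rows make up. A row lasts 1/8 s, in which the tool goes at most 62.5 mm and 10.7 degrees, less where a joint would pass 70% of its speed; a pose out of reach is approached as far as the arm can. A call with a gripper value outside its range is refused whole. The fingers move at their own pace and stop on an object; "grip_force" is the grip in N (left out, the last holds). Time passes only in rows, so rows that repeat a pose let the fingers close. It gives the time, the measured TCP pose, the force, the opening and the grip force at its end, in the units of the state.
- sense(): the state, without advancing time (a new reading comes with each control period).
- capture(name): name is "side" or "top" or "wrist"; returns a dict with "img" (480x640x3 uint8, red, green, blue), "intrinsics" (3x3 intrinsics, pixels), "cam_to_world" (4x4, takes a point from camera to world coordinates). Camera axes: x right, y up, looking along -z (the intrinsics and any distortion apply to the point x, -y, -z); pixel columns grow to the right and rows downward; lengths in m; the calibration is good to about 2 mm. The wrist camera is an equidistant fisheye: a pixel r from the principal point sees the ray r / f radians off the axis. A picture is of the moment at which its call begins. There is no depth.
- hand_in(): hands the job in; it is judged then, once.
Trained networks look in a picture, given as the dict that the camera call returned (one of the last four; its "shot" number tells which), for a name from the list of things; names that differ only in an ending like _2 or _b are one class to them, and where a whole thing is asked for, a point or a joint stands for the part that bears it (a point fixed in the world has none). Each returns a list of dicts, best first, with "p" (0 to 1); they miss things now and then, are a little off and sometimes report something else, mostly with a low value. They report only what shows in the picture. A call takes as long as a camera call.
- search_frame(picture, thing): "location" ([x, y, z] in m, in the coordinates of the camera as it stood for that picture, good to about 4 mm: the middle of the surface that is visible of it).
- outline_of(picture, thing): "mask" (480x640 bool, what is visible of it).
- mark_of(picture, thing): "location" ([x, y, z] in m, in the coordinates of the camera as it stood for that picture, good to about 4 mm: a listed point, or the origin of a listed thing).
The state is a dict: "time_s": time; "joints": joint angles; "qvel": joint speeds; "tau": joint torques, N m; "tool_pos": TCP position; "eef_rot": TCP orientation; "wrist_force": force on the tool from outside, world axes, zero at the start; "ft_torque": the same for the moment, N m; "finger_gap": opening from 0.0 (shut) to 1.0 (fully open); "grasp_force": force on a finger pad.
Only numpy, scipy, OpenCV 4.12 (cv2) and the standard library are available. Lean on these libraries where they do the work, as an engineer would, in place of code of your own. Each camera call takes 0.05 s, during which the arm holds its last target. There are 200 camera calls.

TASK

The tack hammer lies in the shine-kit tray with its handle trapped under the fixed footboard, and it is longer than the tray's opening. Grip it, tilt its head end up and draw the handle out diagonally from under the footboard without forcing it against the board (a light brush is all right), then lift the hammer out and finish while holding it still in the gripper, the whole hammer at least 5 cm above the footboard's top. Leave the other things on the worktop where they are.

Things in the scene. Friction and masses are not known exactly. Their poses are not given: they have to be found in the camera images.
- tray: Fixed dark wooden tray, 360 x 240 mm outside, 340 x 220 mm inside (x, y). Origin at the centre of its underside on the worktop; x runs from the footboard end (to the right as the robot sees it) to the open end, z up. Floor 6 mm thick; side walls and the wall at the +x end 50 mm high. The opening left by the footboard is 190 mm (x from -20 to +170 mm) by 220 mm.
- footboard: Fixed wooden board 8 mm thick with a thin rubber pad, lying across the tray's -x end as a roof, from side to side. Origin on its underside, 60 mm above the worktop (top at 68 mm); its axes are the tray's. Its free edge lies 80 mm from the origin in +x (x = -20 mm in the tray's frame); below it there are 54 mm of height over the tray's floor, closed at the sides and at the -x end.
- hammer_grip (a point): On the centre line of the pale wooden handle of the claw tack hammer (271 mm long, about 0.36 kg, lying flat on the tray's floor), 13 mm above its underside, 34 mm behind the steel head, 15 mm from the centre of mass; here the handle is 20 mm wide (y), 22 mm thick (z). x runs along the handle to the head, z up as it lies. Head's front at x = +56 mm, handle's end at -215 mm.
- hammer_head (a point): Middle of the dark steel head, 45 mm in +x from hammer_grip; the head is 22 mm along x, about 105 mm along y and 26 mm thick. Same axes as hammer_grip.
- hammer_butt (a point): On the centre line near the free end of the handle, 10 mm from its tip, 205 mm in -x from hammer_grip; the flared end is 25 mm wide and 26 mm thick. Same axes. At the start 100 to 140 mm of the handle's end lie under the footboard.
- hammer_face (a point): Middle of the round striking face of the head, 50 mm in +y from hammer_head.
- hammer_claw (a point): Tip of the split claw of the head, about 53 mm in -y from hammer_head.
- vise: Bystander: small cast-iron bench vise, fixed, about 165 x 125 x 125 mm high, gripping a black rubber heel. Origin under the centre of its round base.
- last: Bystander: cast-iron shoe last standing on its foot, loose, 205 x 80 x 124 mm high. Origin under the centre of its foot.
- plate_tin: Bystander: open round tin of steel heel plates, loose, 90 mm across, 32 mm high. Origin at the centre of its underside.
- brush: Bystander: shoe brush, bristles down, loose, 150 x 50 x 43 mm high. Origin at the centre of its underside.

How it is judged:
By the outcome, as a careful person would: the job done as asked, in the order asked, and still so for the second after the job is handed in, while the arm keeps its last pose, push and grip.
It also fails if it takes over 35 s, if anything falls off the work surface, if the arm or the gripper's body presses on something with over 40 N, if the wrist force passes 120 N, or if a joint passes its speed limit or range.

## Working session

There is one attempt and no reset: what is moved stays moved. The work goes in short steps, Python scripts to look and compute and a tool call to move; the robot and the scene stay as the last step left them, time stands still between calls to the robot, and variables do not carry over. Pictures are saved under pics/ and viewed, at most 10 in all, crops included, and the job is handed in when it is done.

Besides the shell and the picture viewer there is one more tool, called after ">>>" as a command line: name --argument value ..., lists and objects as JSON in quotes. step_arm: Moves the arm, as the interface text tells. Its arguments: {"type":"object","properties":{"commands":{"type":"array","items":{"type":"array","items":{"type":"array","items":{"type":"number"}}}},"grip_force":{"type":"number"}},"required":["commands"]}

```bash
mkdir -p pics
cat > h.py <<'E'
from plant import *
import numpy as np, cv2
def w(c,p): return (np.array(c["cam_to_world"])@np.r_[p,1])[:3]
def look(names,cams=("top","side","wrist")):
    for n in cams:
        c=capture(n); cv2.imwrite(f"pics/{n}_{c['shot']}.png",c["img"][:,:,::-1]); print(n,c["shot"])
        for t in names:
            for d in mark_of(c,t)[:1]: print("  ",t,round(d["p"],2),np.round(w(c,d["location"])*1000,1))
def tcp(): 
    s=sense(); return np.array(s["tool_pos"]),np.array(s["eef_rot"]),s
E
python3 - <<'E'
from h import *
look(["tray","footboard","hammer_grip","hammer_head","hammer_butt","hammer_face","hammer_claw","vise","last","plate_tin","brush"])
print(tcp())
E
```

```text
top 1
   tray 0.92 [526.5 -72.8  -1.7]
   footboard 0.7 [ 460.1 -140.1   56.4]
   hammer_grip 0.7 [561.7  19.9  19.2]
   hammer_head 0.73 [594.2  52.5  15. ]
   hammer_face 0.66 [562.8  84.9  17.8]
   hammer_claw 0.55 [626.7   5.9  22.3]
   vise 0.95 [ 383.7 -528.4   -2.6]
   last 0.94 [413.1 476.2   2.7]
   plate_tin 0.69 [ 5.879e+02  3.994e+02 -5.000e-01]
   brush 0.84 [ 575.7 -460.1    4.9]
side 2
   tray 0.58 [524.3 -67.3   3. ]
   footboard 0.95 [ 464.4 -140.5   60.4]
   hammer_grip 0.89 [567.2  16.3  22. ]
   hammer_head 0.63 [598.9  50.   23.2]
   hammer_face 0.82 [559.6  84.7  19. ]
   hammer_claw 0.72 [629.5   5.7  19.4]
   vise 0.75 [ 3.819e+02 -5.258e+02 -3.000e-01]
   last 0.8 [417.7 479.2  -2.8]
   plate_tin 0.86 [591.5 395.8   4.9]
   brush 0.57 [ 5.797e+02 -4.594e+02  1.000e-01]
wrist 3
(array([0.13490312, 0.53320751, 0.24233843]), array([[-9.69453187e-01,  2.45276412e-01,  9.83586149e-06],
       [ 2.45276412e-01,  9.69453185e-01,  6.52743970e-05],
       [ 6.47486262e-06,  6.56929770e-05, -9.99999998e-01]]), {'time_s': 1.8, 'joints': array([ 6.98948724e+01,  4.99641268e+00,  7.85353636e+01,  7.61211090e-04,
        9.64645180e+01, -5.90687249e+00]), 'qvel': array([-0.08048409, -0.01544568,  0.04383534, -0.09857447, -0.05564999,
       -0.02864803]), 'tau': array([-1.26286643e-03, -3.51718497e+01, -3.13449383e+01, -1.76125791e-04,
        3.75605850e-04, -1.22514798e-06]), 'tool_pos': array([0.13490312, 0.53320751, 0.24233843]), 'eef_rot': array([[-9.69453187e-01,  2.45276412e-01,  9.83586149e-06],
       [ 2.45276412e-01,  9.69453185e-01,  6.52743970e-05],
       [ 6.47486262e-06,  6.56929770e-05, -9.99999998e-01]]), 'wrist_force': array([-0.27286692, -1.44304758, -0.34731949]), 'ft_torque': array([ 0.01315446, -0.01229476,  0.02703213]), 'grasp_force': 0.0, 'finger_gap': 0.9965921123779587})
```

View pics/top_1.png

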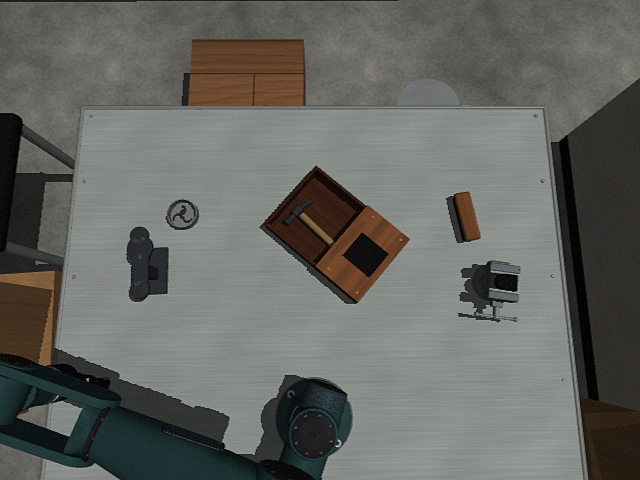

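View pics/side_2.png

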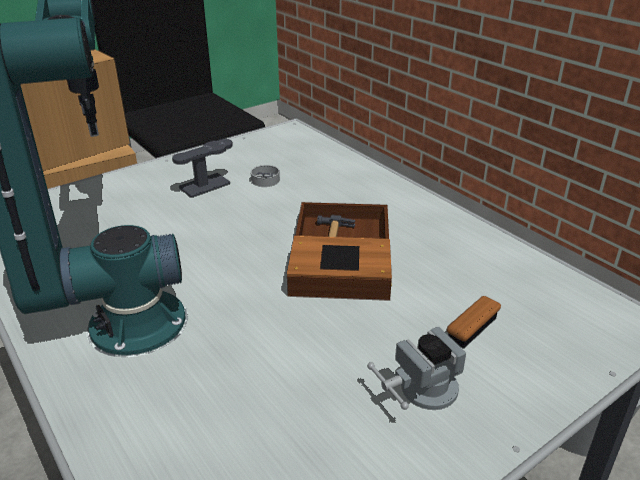

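```bash
cat >> h.py <<'E'
def topix(c,m,z):
    v,u=np.nonzero(m); return backproj(c,np.c_[u,v].astype(float),z)
def backproj(c,uv,z):
    K=np.array(c["intrinsics"]);T=np.array(c["cam_to_world"])
    r=np.c_[(uv[:,0]-K[0,2])/K[0,0],-(uv[:,1]-K[1,2])/K[1,1],-np.ones(len(uv))]@T[:3,:3].T
    return (T[:3,3]+r*((z-T[2,3])/r[:,2])[:,None])*1000
E
python3 - <<'E'
from h import *
c=capture("top")
h=outline_of(c,"hammer_grip")[0]; P=topix(c,h["mask"],.028)[:,:2]
f=outline_of(c,"footboard")[0]; F=topix(c,f["mask"],.068)[:,:2]
t=outline_of(c,"tray")[0]; 
print(h["p"],f["p"],t["p"])
print("foot",cv2.minAreaRect(F.astype(np.float32)), cv2.boxPoints(cv2.minAreaRect(F.astype(np.float32))).round(0).tolist())
# handle: points behind head
d=np.array([np.cos(np.radians(44)),np.sin(np.radians(44))])
for k in range(4):
    s=P@d; Q=P[(s<s.max()-34)]
    m=Q.mean(0); V=np.linalg.svd(Q-m)[2][0]; V*=np.sign(V@d); d=V
    print(m,np.degrees(np.arctan2(V[1],V[0])), s.max()-s.min())
n=np.array([-d[1],d[0]]); s=P@d
front=np.percentile(s,99.5)
print("front",front,"grip est",d*(front-56)+n*(m@n), "rear visible", np.percentile(s,.5))
v,u=np.nonzero(h["mask"]);print(u.min(),u.max(),v.min(),v.max())
# footboard normal frame
im=c["img"][150:310,245:425]; im=cv2.resize(im,None,fx=4,fy=4,interpolation=cv2.INTER_CUBIC)[:600,:]
k=np.zeros_like(im)
cv2.imwrite("pics/crop.png",im[:,:,::-1])
E
```

```text
0.84 0.88 0.86
foot ((459.7677001953125, -143.63360595703125), (159.90557861328125, 239.96116638183594), 49.52389907836914) [[317.0, -127.0], [499.0, -282.0], [603.0, -161.0], [420.0, -5.0]]
[536.21031064 -12.40072127] 46.024065738341385 155.43633102573455
[536.21031064 -12.40072127] 46.024065738341385 155.4864145652121
[536.21031064 -12.40072127] 46.024065738341385 155.4864145652121
[536.21031064 -12.40072127] 46.024065738341385 155.4864145652121
front 456.2994964954759 grip est [561.83379606  14.1554878 ] rear visible 304.0075236773569
285 333 201 244
```

View pics/crop.png

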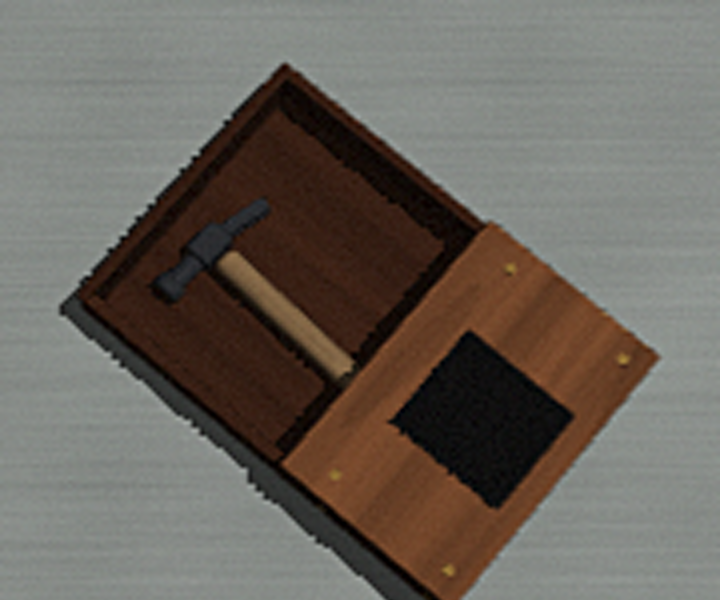

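>>> step_arm --commands '[[[-54,-40,10,0,0,10,0.7],[-108,-80,20,0,0,20,0.7],[-162,-119,30,0,0,30,0.7],[-217,-158,40,0,0,40,0.7],[-271,-198,50,0,0,50,0.7],[-325,-238,60,0,0,60,0.7],[-379,-277,70,0,0,70,0.7],[-433,-317,80,0,0,80,0.7],[-488,-357,90,0,0,90,0.7],[-542,-396,100,0,0,100,0.7]]]' --grip_force 80

```text
time_s: 3.25
tool_pos: [0.5304, 0.0554, 0.1502]
eef_rot: [[0.415, 0.91, 0.001], [0.91, -0.415, 0.0], [0.001, 0.001, -1.0]]
wrist_force: [1.0, 0.3, 0.7]
finger_gap: 0.697
grasp_force: 0.0
```

>>> step_arm --commands '[[[0,0,0,0,0,10,0.7],[0,0,0,0,0,19.8,0.7],[0,0,0,0,0,19.8,0.7],[0,0,0,0,0,19.8,0.7]]]'

```text
time_s: 3.75
tool_pos: [0.5292, 0.0573, 0.1503]
eef_rot: [[0.693, 0.721, 0.0], [0.721, -0.693, 0.0], [0.0, 0.0, -1.0]]
wrist_force: [0.5, -0.7, -0.5]
finger_gap: 0.697
grasp_force: 0.0
```

Run:
```python
from h import *
look(["hammer_grip","hammer_head"],("wrist",))
p,R,s=tcp(); print(p*1000,R.round(3).tolist(),s["joints"],s["time_s"],s["wrist_force"])
```

```text
wrist 5
   hammer_grip 0.75 [560.6  17.9  23.2]
   hammer_head 0.62 [599.5  50.3  23.1]
[529.14834353  57.41329778 150.37778539] [[0.693, 0.721, 0.0], [0.721, -0.693, 0.0], [0.0, 0.0, -1.0]] [8.55671379e-02 4.81965176e+00 8.92404579e+01 4.20813000e-03
 8.59229308e+01 4.39879975e+01] 3.9 [0.13946731 0.35706311 0.03864671]
```

>>> step_arm --commands '[[[-3,27,10,0,0,0,0.7],[-6,53,30,0,0,0,0.7],[-6,53,70,0,0,0,0.7],[-6,53,80,0,0,0,0.7],[-6,53,80,0,0,0,0.7]]]'

```text
time_s: 4.53
tool_pos: [0.5627, 0.0164, 0.0699]
eef_rot: [[0.694, 0.72, -0.001], [0.72, -0.694, 0.0], [-0.001, -0.001, -1.0]]
wrist_force: [0.0, -0.9, 0.4]
finger_gap: 0.703
grasp_force: 0.0
```

```bash
python3 - <<'E'
from h import *
look(["hammer_grip","hammer_head"],("wrist",))
p,R,s=tcp(); print(p*1000,s["time_s"],s["wrist_force"])
E
ls pics
```

```text
wrist 6
   hammer_head 0.63 [597.7  47.2  20.8]
[564.38885984  16.23561265  72.31976282] 4.675 [-0.76320293 -0.09843184 -0.38583119]
crop.png
side_2.png
top_1.png
wrist_3.png
wrist_5.png
wrist_6.png
```

View pics/wrist_6.png

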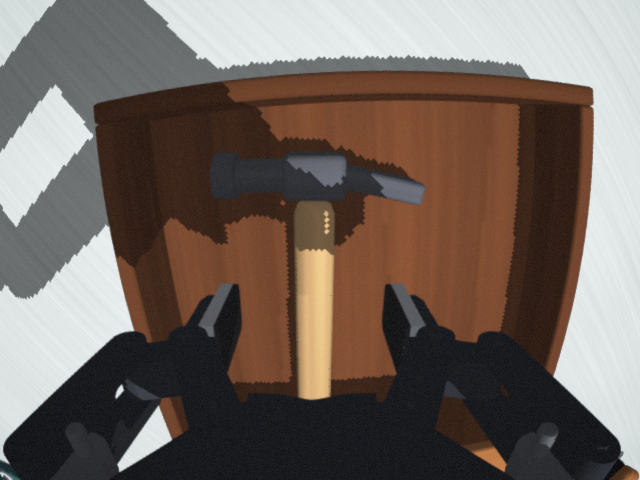

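>>> step_arm --commands '[[[0,0,25,0,0,0,0.7],[0,0,45,0,0,0,0.7],[0,0,50,0,0,0,0.7],[0,0,50,0,0,0,0.3],[0,0,50,0,0,0,0.1],[0,0,50,0,0,0,0],[0,0,50,0,0,0,0],[0,0,50,0,0,0,0]]]' --grip_force 90

```text
time_s: 5.68
tool_pos: [0.5643, 0.0161, 0.0221]
eef_rot: [[0.695, 0.719, 0.003], [0.719, -0.695, 0.0], [0.002, 0.002, -1.0]]
wrist_force: [-1.2, 1.2, 5.6]
finger_gap: 0.208
grasp_force: 90.8
```

>>> step_arm --commands '[[[0,0,-4,0,1,0,0],[0,0,-8,0,2,0,0],[0,0,-13,0,3,0,0],[0,0,-18,0,4,0,0],[0,0,-22,0,5,0,0],[0,0,-26,0,6,0,0],[0,0,-35,0,8,0,0],[0,0,-35,0,8,0,0]]]'

```text
time_s: 6.68
tool_pos: [0.5636, 0.0155, 0.0564]
eef_rot: [[0.688, 0.719, 0.099], [0.712, -0.695, 0.1], [0.141, 0.002, -0.99]]
wrist_force: [0.1, 0.0, -3.6]
finger_gap: 0.21
grasp_force: 89.6
```

```bash
python3 - <<'E'
from h import *
look(["hammer_grip","hammer_head","hammer_face","hammer_claw"],("side","wrist"))
p,R,s=tcp(); print(p*1000,R.round(3).tolist(),s["time_s"],s["wrist_force"],s["ft_torque"],s["finger_gap"])
c=cv2.imread("pics/side_7.png"); cv2.imwrite("pics/s7.png",cv2.resize(c[150:330,240:440],None,fx=3.3,fy=3.3))
E
ls pics
```

```text
side 7
   hammer_grip 0.76 [567.6  16.7  55.8]
   hammer_head 0.61 [598.2  51.9  60.8]
   hammer_face 0.59 [557.2  83.9  62.7]
   hammer_claw 0.85 [630.7   5.   56. ]
wrist 8
   hammer_grip 0.96 [560.8  18.7  61. ]
   hammer_head 0.89 [595.3  49.3  59.9]
   hammer_face 0.7 [561.2  86.6  54.3]
   hammer_claw 0.72 [625.9   5.9  58.8]
[563.1364719   16.15745319  55.01858871] [[0.688, 0.72, 0.096], [0.712, -0.694, 0.1], [0.139, -0.0, -0.99]] 7.175 [ 0.00524764 -0.09466853 -4.25518014] [-0.16353427  0.07284297  0.00482338] 0.21443279618520183
crop.png
s7.png
side_2.png
side_7.png
top_1.png
wrist_3.png
wrist_5.png
wrist_6.png
wrist_8.png
```

View pics/s7.png

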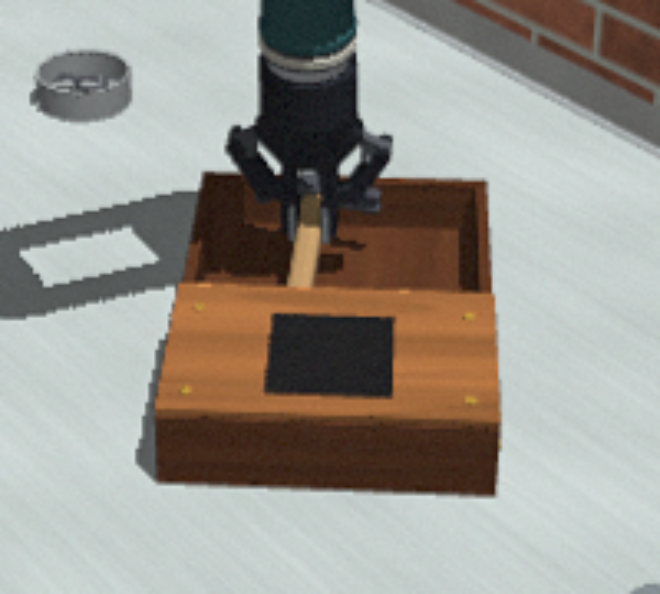

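>>> step_arm --commands '[[[9,0,-2.7,0,1,0,0],[18,0,-5.5,0,2,0,0],[28,0,-8,0,3,0,0],[39,0,-10.7,0,4,0,0],[54,0,-13.5,0,5,0,0],[70,0,-16.4,0,6,0,0],[92,0,-14.5,0,6,0,0],[115,0,-12.5,0,6,0,0],[133,0,-13.7,0,6,0,0],[133,0,-13.7,0,6,0,0]]]'

```text
time_s: 8.43
tool_pos: [0.6544, 0.1108, 0.0878]
eef_rot: [[0.672, 0.721, 0.169], [0.699, -0.693, 0.175], [0.243, 0.001, -0.97]]
wrist_force: [0.3, 0.9, -4.6]
finger_gap: 0.21
grasp_force: 89.5
```

Run:
```python
from h import *
look(["hammer_grip","hammer_head","hammer_butt"],("top",))
p,R,s=tcp(); print(p*1000,R.round(3).tolist(),s["time_s"],s["wrist_force"],s["ft_torque"],s["finger_gap"])
c=cv2.imread("pics/top_9.png"); cv2.imwrite("pics/t9.png",cv2.resize(c[150:310,225:425],None,fx=3.3,fy=3.3))
```

```text
top 9
   hammer_grip 0.8 [656.9 116.5  86.8]
   hammer_head 0.72 [680.2 148.   94.2]
   hammer_butt 0.77 [518.5 -29.8  40.1]
[652.79958    109.04662241  86.86400778] [[0.674, 0.719, 0.167], [0.698, -0.695, 0.174], [0.241, -0.001, -0.97]] 8.625 [ 0.43690799  0.73574544 -3.54515483] [-0.23339784  0.22349136  0.01462315] 0.2118471809706579
```

View pics/t9.png

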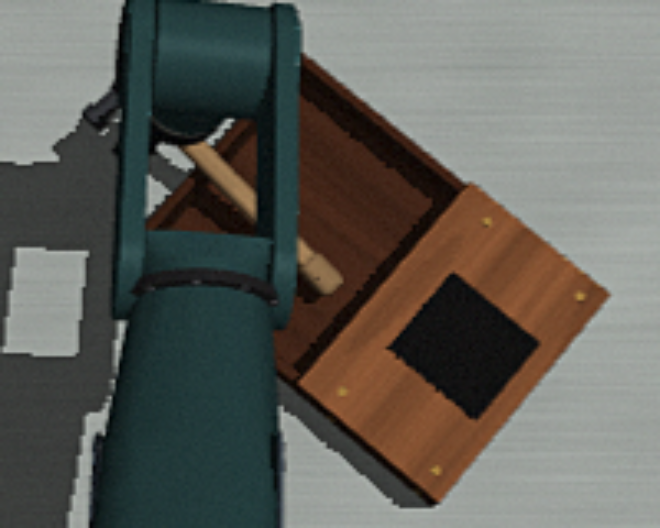

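>>> step_arm --commands '[[[5,0,-19,0,0,0,0],[11,0,-44,0,0,0,0],[18,0,-73,0,0,0,0],[25,0,-102,0,0,0,0],[31,0,-126,0,0,0,0],[36,0,-145,0,0,0,0],[36,0,-145,0,0,0,0],[36,0,-145,0,0,0,0],[36,0,-145,0,0,0,0]]]'

```text
time_s: 9.75
tool_pos: [0.6525, 0.1092, 0.2346]
eef_rot: [[0.675, 0.719, 0.165], [0.698, -0.695, 0.174], [0.239, -0.003, -0.971]]
wrist_force: [-0.4, -0.4, -3.7]
finger_gap: 0.208
grasp_force: 89.6
```

Run:
```python
from h import *
look(["hammer_grip","hammer_head","hammer_butt"],("side",))
p,R,s=tcp(); print(p*1000,R.round(3).tolist(),s["time_s"],s["qvel"].round(2),s["wrist_force"],s["finger_gap"])
```

```text
side 10
   hammer_grip 0.98 [657.1 109.1 238. ]
   hammer_head 0.78 [684.8 146.  249. ]
   hammer_butt 0.95 [515.8 -32.2 186.8]
[652.99037869 109.27702743 235.70739004] [[0.674, 0.719, 0.167], [0.698, -0.695, 0.174], [0.241, -0.001, -0.971]] 9.95 [-0.02 -0.2  -0.35  0.   -0.09 -0.03] [-0.2553722   0.70306046 -2.33775601] 0.21205291536065152
```

View pics/side_10.png

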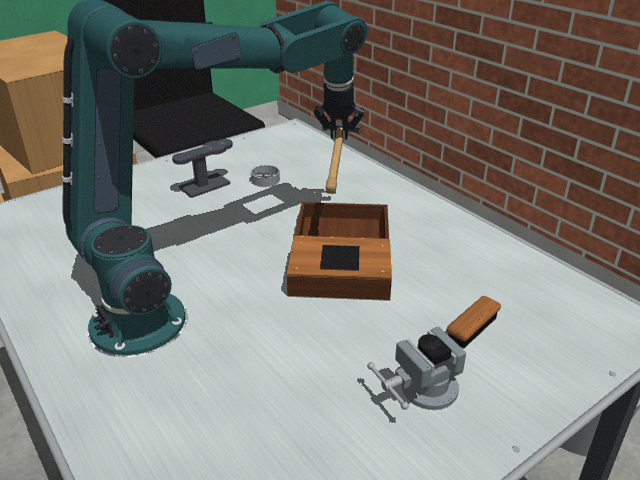

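The side view shows the hammer held clear of the tray. Its butt at about (332,188) is the lowest point, near z = 0.187 m. The bystanders have not moved.

```bash
python3 -c "
from plant import *
print(hand_in())"
```

```text
the job is handed in; nothing more can be done
None
```

The hammer is out of the tray with no sign of contact with the footboard, and I handed the job in with the gripper holding it still, its lowest point about 10 cm above the footboard's top; the other things were left where they were.

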